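Load the second sample jar and hold the carrier level

TASK

Stand the red-capped jar upright and centred on the empty pedestal of the two-jar carrier and let go of it while the carrier still stands on the bench. Then take the carrier by its handle, lift it about 10 cm clear of the bench with both jars standing on it, keeping it level, and finish while holding it still in the air. Do not drop or tip the jars, and leave the cactus, the pen pot and the stapler where they are.

Things in the scene. Friction and masses are not known exactly. Their poses are not given: they have to be found in the camera images.
- carrier: Loose two-jar carrier, 0.3 kg, standing on the bench at any yaw. Blue base plate 270 x 64 x 8 mm, a grey round pedestal near each end, and between them a handle: a yellow bar on two aluminium uprights. Origin: centre of the underside of the base plate; x along the plate and the bar, towards the pedestal that already carries the white-capped jar; z up.
- handle (a point): Centre of the carrier's yellow handle bar: 90 mm long (along the carrier's x), 18 mm wide (along its y), 18 mm tall; 125 mm above the carrier's underside, bar top at 134 mm. The uprights under it are 14 mm wide, centred 34 mm either side. The bar ends 35 mm short of the side of a jar centred on a pedestal. Turns with the carrier.
- pedestal_free (a point): Centre of the top face of the empty grey pedestal: a plain flat disc 44 mm across, 16 mm tall above the base plate, its top 24 mm above the carrier's underside, 105 mm from the carrier's centre along its -x. No rim.
- pedestal_full (a point): Centre of the top face of the other pedestal, of the same size, 105 mm along the carrier's +x; the white-capped jar stands on it.
- jar_red: Closed amber jar with a red cap, a straight cylinder 50 mm across and 90 mm tall with the cap, about 0.18 kg; stands loose on the bench, beside the carrier. Origin: centre of its underside; z up along its axis.
- jar_white: The same kind of jar with a white cap, standing loose on the carrier's other pedestal. Origin: centre of its underside; z up.
- cactus: Bystander: small green cactus in a terracotta pot, 68 mm across at most, 100 mm tall. Origin: centre of its underside.
- pen_pot: Bystander: grey pen pot 66 mm across, 85 mm tall, pens up to 117 mm. Origin: centre of its underside.
- stapler: Bystander: red and black stapler 34 x 130 x 50 mm lying beyond the carrier, long along its y. Origin: centre of its underside.

How it is judged:
On the way:
1. the red-capped jar stands upright, centred on the empty pedestal and let go, and the carrier is still on the bench (distance between jar_red and pedestal_free below 0.014 m and angle between jar_red's own z axis and vertical below 0.12 rad and contact force between jar_red and the arm below 0.05 N and contact force between jar_red and carrier above 0.5 N and linear speed of jar_red below 0.03 m/s and height (world z) of carrier below 0.006 m), for 0.2 s.
At the end, for the whole second after the job is handed in: Carrier held in the fingers within 45 mm of its handle's centre, 60 to 200 mm above the bench, level within 0.08 rad, still (0.03 m/s, 0.15 rad/s), on nothing else; each jar untouched, upright within 0.12 rad, its foot centre within 14 mm of its pedestal's top centre (distance between jar_red and pedestal_free below 0.014 m and angle between each of jar_red, jar_white's own z axis and vertical below 0.12 rad and distance between jar_white and pedestal_full below 0.014 m and height (world z) of carrier between 0.06 and 0.2 m and angle between carrier's own z axis and vertical below 0.08 rad and linear speed of carrier below 0.03 m/s and angular speed of carrier below 0.15 rad/s and contact force between carrier and the fingers above 1 N and distance between the grasp point and handle below 0.045 m and contact force between each of jar_red, jar_white and the arm below 0.05 N and contact force between carrier and cactus below 0.05 N and contact force between carrier and pen_pot below 0.05 N and contact force between carrier and stapler below 0.05 N); the arm keeps its last pose, push and grip.
It fails at once if the cactus, the pen pot or the stapler was moved more than 25 mm (distance of any of cactus, pen_pot, stapler from where it was at the start of the episode above 0.025 m).
It fails at once if a jar was tipped more than 0.4 rad (angle between any of jar_red, jar_white's own z axis and vertical above 0.4 rad).
It fails at once if a jar was dropped (falling at over 0.5 m/s, neither held nor standing on the carrier) ((linear speed of jar_red above 0.5 m/s and contact force between jar_red and the fingers below 0.05 N and contact force between jar_red and carrier below 0.05 N) or (linear speed of jar_white above 0.5 m/s and contact force between jar_white and the fingers below 0.05 N and contact force between jar_white and carrier below 0.05 N)).
It fails at once if the carrier was tilted more than 0.2 rad (angle between carrier's own z axis and vertical above 0.2 rad).
It also fails if it takes over 58 s, if anything falls off the work surface, if the arm or the gripper's body presses on something with over 40 N, if the wrist force passes 120 N, or if a joint passes its speed limit or range.

ROBOT

A 7-joint arm with a two-finger parallel gripper is mounted at the origin on the work surface. World frame = base frame: x ahead of the robot, y to its left, z up, the work surface at z = 0. Lengths are in m, angles in rad, forces in N, time in s.
With the tool pointing down it reaches from about 0.425 to 0.925 m from the base axis. Payload 6.8 kg.
Tool frame: the origin (TCP) lies on the front face of the gripper's body, between the roots of the fingers; the fingertips stand 73 mm ahead of it and the grasp point (between the pads) lies 54 mm ahead of it (env.nose_length is the distance from the TCP to the fingertips, in m); z points along the fingers, y is the direction in which the jaws open and shut (so a half turn about z gives the same grasp; the last joint's range is limited). The gripper opens to 85 mm and grips with 20 to 120 N. Pads are 22 mm wide; open, the fingers measure 114 mm over their backs; the gripper's body (76 mm by 85 mm) begins 54 mm behind the grasp point. The pads swing forward as they close: fully open they stand 13 mm farther back than shut.
Start: joints at [-1.395, 0.477, 0.022, 1.555, -0.011, 1.109, -0.083], TCP at [0.189, 0.648, 0.304] pointing down, gripper open.
Joint ranges: [-2.96, 2.96], [-0.34, 2.1], [-1.41, 1.46], [0.24, 2.44], [-1.37, 4.51], [0.17, 1.92], [-2.96, 2.96]. Speed limits (rad/s): [2.39, 2.39, 3.14, 3.14, 3.14, 3.14, 3.14].

INTERFACE

Orientations are given as a unit quaternion [w, x, y, z].
In Python, from cell import env, kin, camera, calibration, job gives the robot as it stands. The module is installed in compiled form; this text tells all that it offers. Calls block until the motion is done:
- env.reach(position, orientation): joint-space move of the TCP to a pose.
- env.movel(position, velocity=0.15, rot=None, stop_force=None): straight line of the TCP; rot=None keeps the orientation; velocity is the mean speed in m/s. With stop_force (N) it stops when the force on the tool has changed by that much, and returns True; else False.
- env.goto_joints(angles): joint-space move.
- env.grip(opening, f_grip=None): finger opening in m; f_grip is the grip in N (None keeps the last); returns when the fingers have stopped.
- env.dwell(seconds).
- kin.inverse_kinematics(position, orientation): joint angles nearest the present ones, or None.
- env.get_state(): the state.
- camera(name): name is "side" or "top"; returns (picture, depth): 480x640x3 uint8, blue, green, red; 480x640 float32, m along the optical axis (not along the pixel's ray), 0 where there is no reading.
- calibration(name): a dict with "fx", "fy", "cx", "cy" (pixels), "rvec" (rotation vector, rad) and "tvec" (3), from world to camera coordinates, as OpenCV has them. Camera axes: x right, y down, z forward; pixel columns grow to the right and rows downward; lengths in m; the calibration is good to about 2 mm. A picture is of the moment at which its call begins. calibration takes no time and is no camera call.
A pose or a line that the arm cannot do raises env.PlanningError and nothing moves.
- job.job_done(): hands the job in, once; it reports no verdict.
The state is a dict: "time": time; "qpos": joint angles; "joint_velocities": joint speeds; "joint_torque": joint torques, N m; "tcp_pos": TCP position; "orientation": TCP orientation; "force": force on the tool from outside, world axes, zero at the start; "torque": the same for the moment, N m; "opening": finger opening in m.
Only numpy, scipy, OpenCV 4.12 (cv2) and the standard library are available. Lean on these libraries where they do the work, as an engineer would, in place of code of your own. Each camera call takes 0.05 s, during which the arm holds its last target.

## Working session

There is one attempt and no reset: what is moved stays moved. The work goes in short steps, each a Python script; the robot and the scene stay as the last script left them, time stands still between calls to the robot, and variables do not carry over. Pictures are saved under pics/ and viewed, and the job is handed in when it is done.

```bash
mkdir -p pics && python3 - <<'E'
from cell import env,kin,camera,calibration,job
import cv2
for n in("side","top"):
    p,d=camera(n); cv2.imwrite(f"pics/{n}0.png",p)
    c=calibration(n); print(n,c)
s=env.get_state(); print(s)
print(env.nose_length)
E
```

```text
side {'fx': 544.07253749684, 'fy': 544.07253749684, 'cx': 314.1126313564899, 'cy': 240.3378601153524, 'rvec': array([ 0.21524115, -2.63563103,  1.51714391]), 'tvec': array([0.59804632, 0.12397223, 1.14536958])}
top {'fx': 563.9569684547226, 'fy': 563.9569684547226, 'cx': 316.90707374845505, 'cy': 248.6841117885558, 'rvec': array([ 2.1374023 , -2.12440663,  0.19357595]), 'tvec': array([-0.00859987,  0.60910264,  1.30765529])}
{'time': 0.1, 'qpos': array([-1.39511419,  0.47772372,  0.02232132,  1.55637699, -0.01151872,
        1.10926836, -0.0831122 ]), 'joint_velocities': array([-1.13907416e-03, -2.52021318e-03, -1.46254675e-03, -3.53335611e-03,
        1.43320132e-03,  3.46524849e-05,  7.30980351e-04]), 'joint_torque': array([ 4.21491030e-03, -5.97763002e+01,  1.61377944e+00, -2.81954277e+01,
        1.28149433e-02,  5.06373035e-03, -1.10102664e-05]), 'tcp_pos': array([0.18886134, 0.64760302, 0.30300789]), 'orientation': array([-7.00150545e-05,  1.41406385e-01,  9.89951289e-01, -8.21508922e-04]), 'force': array([-0.67972417,  0.67737974, -1.19304146]), 'torque': array([ 0.00383283, -0.0168841 ,  0.04411789]), 'opening': 0.0852535400179266}
0.0726
```

View pics/side0.png

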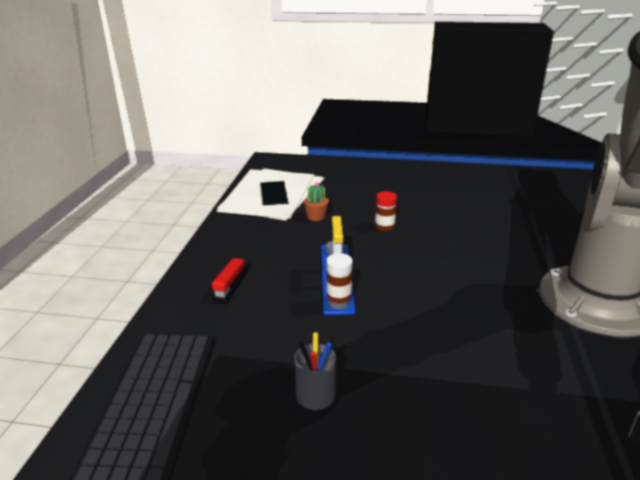

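View pics/top0.png

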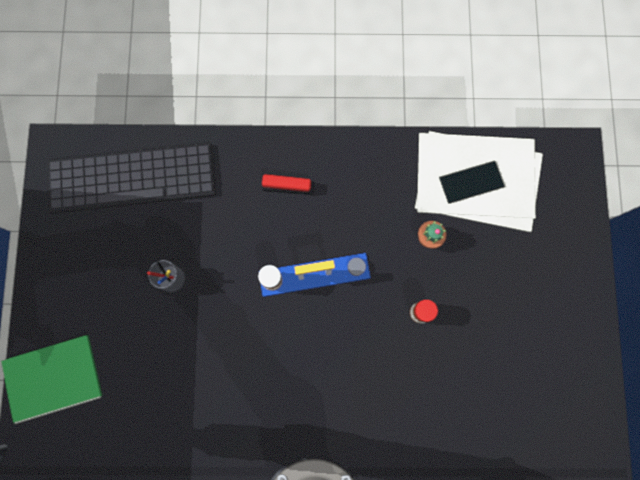

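Top view: red cap at (426,311), carrier along (265..368, 255..295) with white cap at (269,277), the yellow bar at (315,267) and the empty pedestal at (357,267); cactus at (432,234), pen pot at (165,275), stapler at (287,184). The side view agrees with this layout.

```bash
cat > h.py <<'E'
import numpy as np, cv2
from scipy.spatial.transform import Rotation as R
from cell import env,kin,camera,calibration,job
def ray(n,uv):
    c=calibration(n); Rm=cv2.Rodrigues(np.array(c["rvec"]))[0]; t=np.array(c["tvec"]).ravel()
    d=Rm.T@np.array([(uv[0]-c["cx"])/c["fx"],(uv[1]-c["cy"])/c["fy"],1]); return -Rm.T@t,d
def onplane(n,uv,z):
    o,d=ray(n,uv); return o+d*(z-o[2])/d[2]
def proj(n,P):
    c=calibration(n); K=np.array([[c["fx"],0,c["cx"]],[0,c["fy"],c["cy"]],[0,0,1]])
    return cv2.projectPoints(np.array(P,float).reshape(-1,1,3),np.array(c["rvec"]),np.array(c["tvec"]),K,None)[0].reshape(-1,2)
def cloud(n,d):
    c=calibration(n); Rm=cv2.Rodrigues(np.array(c["rvec"]))[0]; t=np.array(c["tvec"]).ravel()
    v,u=np.mgrid[:480,:640]; P=np.stack([(u-c["cx"])/c["fx"]*d,(v-c["cy"])/c["fy"]*d,d],-1)
    return (P-t)@Rm
def blobs(m,amin=30):
    k,l,s,ce=cv2.connectedComponentsWithStats(m.astype(np.uint8)*255)
    return [(ce[i],s[i],l==i) for i in range(1,k) if s[i,4]>=amin]
E
python3 - <<'E'
from h import *
p,d=camera("top"); hsv=cv2.cvtColor(p,cv2.COLOR_BGR2HSV); H,S,V=cv2.split(hsv); X=cloud("top",d)
def rep(name,m,z,amin=30,roi=None):
    if roi: 
        mm=np.zeros_like(m); mm[roi[1]:roi[3],roi[0]:roi[2]]=1; m=m&mm
    for c,s,l in blobs(m,amin):
        (w)=cv2.minAreaRect(np.argwhere(l)[:,::-1].astype(np.float32))
        q=X[l]; zz=q[:,2][d[l]>0]
        print(name,"px",c.round(1),"area",s[4],"plane",onplane("top",c,z).round(4),"depthz",np.percentile(zz,[10,50,90]).round(3),"rect",np.round(w[0],1),np.round(w[1],1),round(w[2],1), "rectplane",onplane("top",w[0],z).round(4))
red=((H<6)|(H>174))&(S>170)&(V>120)
rep("red",red,0.09)
rep("white",(S<40)&(V>170),0.114,roi=(230,240,300,310))
rep("yel",(H>20)&(H<35)&(S>120)&(V>120),0.134,roi=(230,240,400,310))
rep("blue",(H>100)&(H<130)&(S>150)&(V>60),0.008,roi=(230,230,400,310))
rep("ped",(S<90)&(V>60),0.024,roi=(340,250,376,285),amin=60)
rep("pot",(H<15)&(S>80)&(V>60),0.06,roi=(410,210,450,255))
p,d=camera("side");H,S,V=cv2.split(cv2.cvtColor(p,cv2.COLOR_BGR2HSV));X=cloud("side",d)
for n,m,roi in (("yel",(H>20)&(H<35)&(S>120)&(V>120),(310,200,360,260)),("redcap",((H<6)|(H>174))&(S>170)&(V>120),(370,185,400,215)),("white",(S<40)&(V>170),(320,250,360,275))):
    mm=np.zeros_like(m); mm[roi[1]:roi[3],roi[0]:roi[2]]=1
    for c,s,l in blobs(m&mm,20): print("side",n,c.round(1),s,np.median(X[l],0).round(3))
E
```

```text
red px [285.9 182.3] area 569 plane [0.7641 0.0707 0.09  ] depthz [0.037 0.044 0.049] rect [286.  182.2] [48.2 12.1] 6.0 rectplane [0.7642 0.0704 0.09  ]
red px [425.6 310.3] area 398 plane [ 0.4599 -0.2563  0.09  ] depthz [0.083 0.089 0.092] rect [425.8 310.4] [22.4 21.5] 26.6 rectplane [ 0.4597 -0.2568  0.09  ]
white px [268.9 275.8] area 384 plane [0.5348 0.1046 0.114 ] depthz [0.109 0.113 0.116] rect [269. 276.] [21.2 21.2] 45.0 rectplane [0.5343 0.1045 0.114 ]
yel px [314.3 267.1] area 283 plane [0.5525 0.0012 0.134 ] depthz [0.128 0.132 0.136] rect [314.3 267.2] [ 7.6 38. ] 80.8 rectplane [0.5523 0.0011 0.134 ]
blue px [318.1 276.3] area 1652 plane [ 0.5479 -0.0084  0.008 ] depthz [0.002 0.007 0.011] rect [314.  274.1] [ 26.8 109.5] 80.4 rectplane [0.5534 0.0018 0.008 ]
ped px [356.2 266.2] area 252 plane [ 0.5714 -0.1017  0.024 ] depthz [0.018 0.023 0.026] rect [356. 266.] [17. 17.] 45.0 rectplane [ 0.5719 -0.1013  0.024 ]
pot px [428.9 237.1] area 325 plane [ 0.6384 -0.2751  0.06  ] depthz [0.    0.048 0.053] rect [430.4 235.6] [28.5 25.2] 42.7 rectplane [ 0.6419 -0.2789  0.06  ]
side yel [337.  229.1] [332 216  11  27 255] [0.554 0.015 0.133]
side redcap [386.2 198.2] [377 191  20  15 259] [ 0.462 -0.243  0.087]
side white [338.6 263.1] [327 250  25  25 489] [0.538 0.119 0.112]
```

```bash
python3 - <<'E'
import cv2
p=cv2.imread("pics/top0.png"); cv2.imwrite("pics/topcrop.png",cv2.resize(p[215:335,240:460],None,fx=3.6,fy=3.6,interpolation=cv2.INTER_CUBIC))
p=cv2.imread("pics/side0.png"); cv2.imwrite("pics/sidecrop.png",cv2.resize(p[170:330,290:420],None,fx=3.6,fy=3.6,interpolation=cv2.INTER_CUBIC))
E
```

```text
(no output)
```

View pics/topcrop.png

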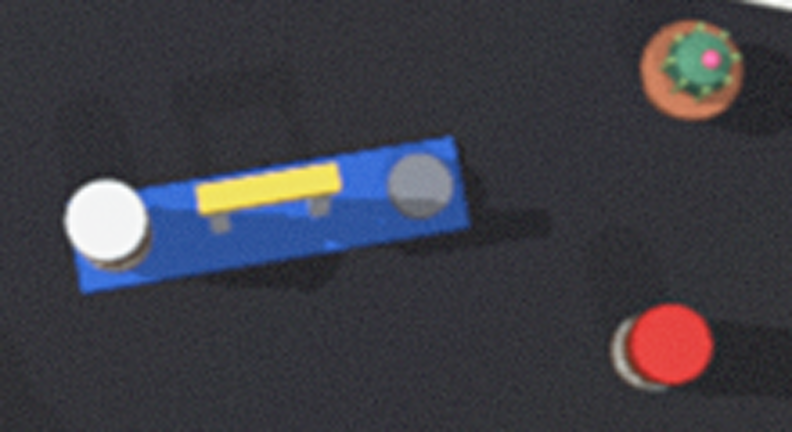

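View pics/sidecrop.png

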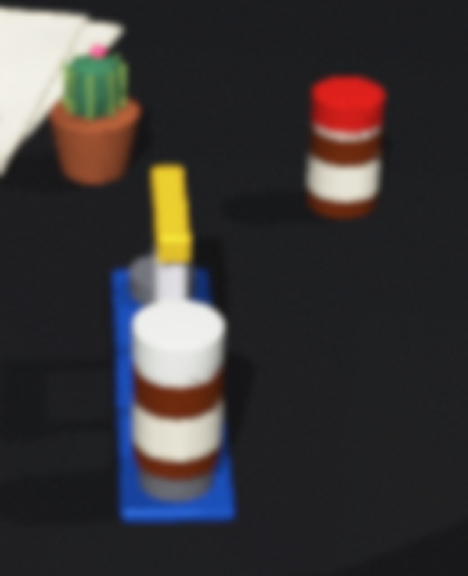

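Measurements are consistent. The pedestal-to-bar and cap-to-bar distances are both 105 mm, depth heights match the given ones, and the carrier yaw is about 100°. I'll plan the jar grasp with the jaw across the carrier, so the fingers stay clear of the bar.

```bash
cat >> h.py <<'E'
def quat(yawx,sgn=1):
    # yawx: yaw of carrier x; jaw (tool y) along carrier y
    y=sgn*np.array([-np.sin(yawx),np.cos(yawx),0]); z=np.array([0,0,-1.]); x=np.cross(y,z)
    q=R.from_matrix(np.stack([x,y,z],1)).as_quat(); return np.array([q[3],q[0],q[1],q[2]])
J=np.array([0.4598,-0.2565]); C=np.array([0.5530,0.0013]); YAW=np.arctan2(0.103*2+.0,-0.0185*2)
ux=np.array([np.cos(YAW),np.sin(YAW)]); PF=C-0.105*ux
E
python3 - <<'E'
from h import *
print(np.degrees(YAW),PF)
for s in (1,-1):
    q=quat(YAW,s)
    for P in ([*J,.30],[*J,.114],[*PF,.25],[*PF,.139],[*C,.28],[*C,.179]):
        r=kin.inverse_kinematics(np.array(P),q); print(s,P,None if r is None else np.round(r,2))
E
```

```text
100.18241977578593 [ 0.57156219 -0.10204624]
1 [np.float64(0.4598), np.float64(-0.2565), 0.3] [-0.55  0.53  1.29  1.96 -0.57  1.09 -1.97]
1 [np.float64(0.4598), np.float64(-0.2565), 0.114] [ 1.2   0.79 -1.08  2.    0.89  0.93  2.95]
1 [np.float64(0.5715621885923318), np.float64(-0.10204623918973882), 0.25] [-0.76  0.75  1.27  1.89 -0.81  1.14 -2.14]
1 [np.float64(0.5715621885923318), np.float64(-0.10204623918973882), 0.139] [-0.73  1.01  1.26  1.96 -1.11  1.11 -1.93]
1 [np.float64(0.553), np.float64(0.0013), 0.28] [-1.    0.63  1.28  1.93 -0.68  1.12 -2.4 ]
1 [np.float64(0.553), np.float64(0.0013), 0.179] [-0.95  0.87  1.27  2.01 -0.98  1.07 -2.17]
-1 [np.float64(0.4598), np.float64(-0.2565), 0.3] [-0.4   0.35  0.99  1.96 -0.35  1.01  0.93]
-1 [np.float64(0.4598), np.float64(-0.2565), 0.114] [-0.1   0.6   0.64  2.08 -0.59  0.65  1.12]
-1 [np.float64(0.5715621885923318), np.float64(-0.10204623918973882), 0.25] [-0.6   0.53  0.92  1.88 -0.5   0.98  0.72]
-1 [np.float64(0.5715621885923318), np.float64(-0.10204623918973882), 0.139] [-0.45  0.64  0.71  1.95 -0.6   0.77  0.78]
-1 [np.float64(0.553), np.float64(0.0013), 0.28] [-0.66  0.36  0.69  1.91 -0.27  0.97  0.33]
-1 [np.float64(0.553), np.float64(0.0013), 0.179] [-0.56  0.49  0.57  1.99 -0.37  0.77  0.41]
```

```bash
python3 - <<'E'
from h import *
q=quat(YAW,-1)
env.reach(np.array([*J,.24]),q)
s=env.get_state(); print(s["time"],s["tcp_pos"],s["qpos"].round(2))
p,d=camera("side"); cv2.imwrite("pics/side1.png",p)
p,d=camera("top"); cv2.imwrite("pics/top1.png",p)
E
```

```text
3.5083 [ 0.46033818 -0.25583308  0.23994725] [-0.28  0.42  0.86  2.01 -0.4   0.89  0.97]
```

View pics/side1.png

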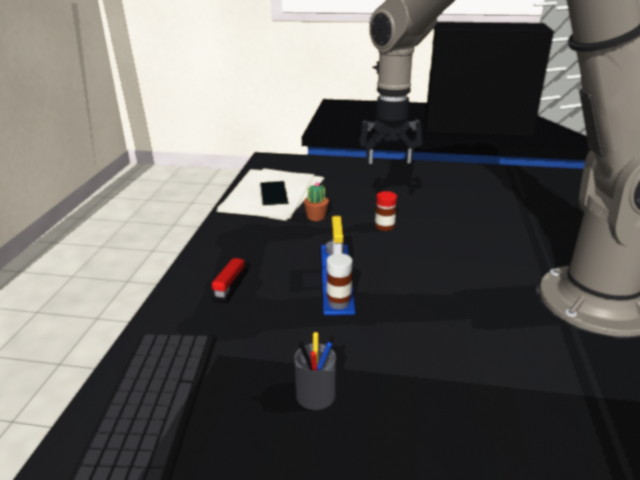

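View pics/top1.png

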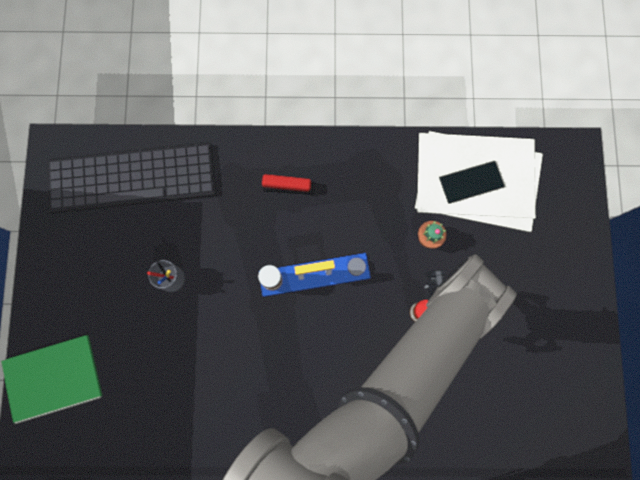

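The fingers (side view, (371,158) and (409,158)) straddle the jar's column at (386,200), and the other objects are undisturbed. I'll descend, grip and lift.

```bash
python3 - <<'E'
from h import *
print("side pred cap top",proj("side",[*J,.09]).round(1),"cap bottom-ish",proj("side",[*J,.075]).round(1))
hit=env.movel(np.array([*J,.114]),velocity=0.12,stop_force=8); s=env.get_state(); print("hit",hit,s["tcp_pos"],s["force"])
if not hit:
    env.grip(0.04,40); s=env.get_state(); print("open",s["opening"],s["force"],s["time"])
    p,d=camera("side"); cv2.imwrite("pics/side2.png",p[100:340,200:520])
E
```

```text
side pred cap top [[387.4 194.9]] cap bottom-ish [[387.1 200.2]]
hit False [ 0.46016786 -0.25678846  0.11457752] [-0.66503524 -0.85854209 -0.28095877]
open 0.04939905286252896 [-0.73781124  1.55808341  6.65299236] 5.225
```

View pics/side2.png

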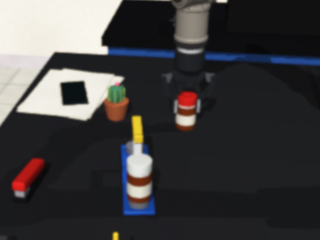

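The grip shows 49.4 mm, which matches the 50 mm jar. Lifting and carrying it over the pedestal.

```bash
python3 - <<'E'
from h import *
env.movel(np.array([*J,.19]),velocity=0.1)
s=env.get_state(); print(s["force"],s["opening"])
env.movel(np.array([*PF,.19]),velocity=0.12)
s=env.get_state(); print(s["time"],s["tcp_pos"],s["force"],s["opening"])
p,d=camera("side"); cv2.imwrite("pics/side3.png",cv2.resize(p[140:320,270:430],None,fx=3.3,fy=3.3,interpolation=cv2.INTER_CUBIC))
p,d=camera("top"); cv2.imwrite("pics/top3.png",cv2.resize(p[215:335,240:460],None,fx=3.6,fy=3.6,interpolation=cv2.INTER_CUBIC))
t=s["tcp_pos"]; f=t[2]-.114
print("pred foot",proj("side",[[t[0],t[1],f],[t[0],t[1],f+.09]]).round(1),"ped",proj("side",[*PF,.024]))
E
```

```text
[-0.18692246  0.19121893 -1.96202197] 0.04884677722576881
7.925 [ 0.57113007 -0.10288398  0.19006775] [ 0.01373536  0.20409717 -2.1886292 ] 0.049149000765839855
pred foot [[336.  225. ]
 [336.4 190.2]] ped [[335.57757524 244.24194267]]
```

View pics/side3.png

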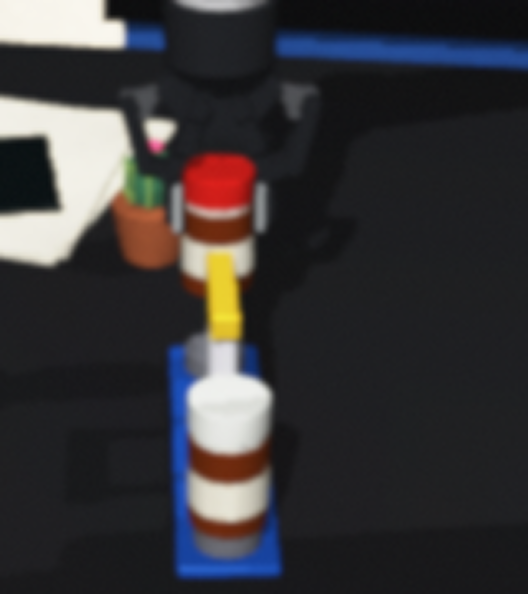

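View pics/top3.png

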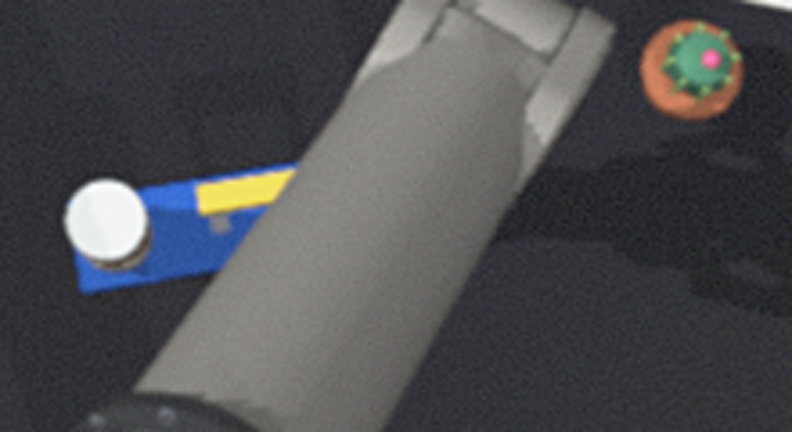

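The red jar is upright in the fingers at side column 336, which is the predicted value, over the pedestal's predicted column 335.6. Now a guarded lowering.

```bash
python3 - <<'E'
from h import *
env.movel(np.array([*PF,.146]),velocity=0.08)
hit=env.movel(np.array([*PF,.132]),velocity=0.02,stop_force=4)
s=env.get_state(); print(hit,s["time"],s["tcp_pos"],s["force"])
if hit and 0.134<s["tcp_pos"][2]<0.143:
    env.grip(0.085); env.dwell(0.1)
    s=env.get_state(); t=s["tcp_pos"]; print(s["opening"],s["force"],s["time"])
    p,d=camera("side"); cv2.imwrite("pics/side4.png",cv2.resize(p[140:320,270:430],None,fx=3.3,fy=3.3,interpolation=cv2.INTER_CUBIC))
    env.movel(np.array([t[0],t[1],.30]),velocity=0.12)
    p,d=camera("side"); cv2.imwrite("pics/side5.png",cv2.resize(p[140:320,270:430],None,fx=3.3,fy=3.3,interpolation=cv2.INTER_CUBIC))
    print(env.get_state()["time"])
E
```

```text
True 9.1917 [ 0.57181135 -0.10203099  0.13856351] [-0.40135237  0.47343446  5.53074746]
0.08525057039103863 [-0.01987071 -0.37327857  0.6657346 ] 9.7417
11.3417
```

View pics/side5.png

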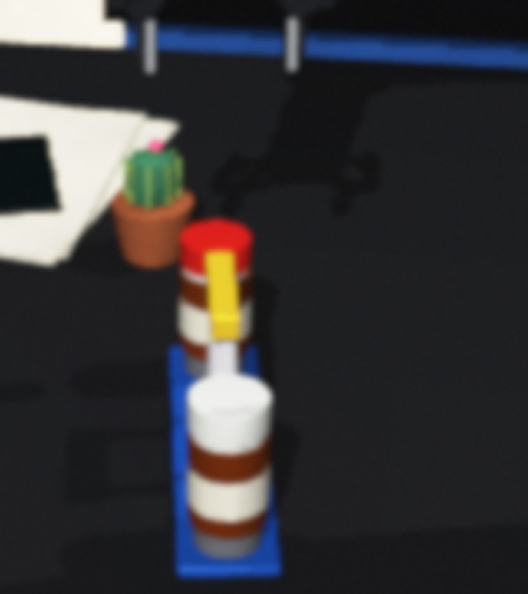

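The jar stands upright and released on the pedestal: red cap at about (335,212) in full side-view pixels, foot on the grey disc. Next I'll clear the arm and re-measure everything from the top.

```bash
cat > meas.py <<'E'
from h import *
def run(tag):
    p,d=camera("top"); cv2.imwrite(f"pics/top{tag}.png",cv2.resize(p[215:335,240:460],None,fx=3.6,fy=3.6,interpolation=cv2.INTER_CUBIC))
    H,S,V=cv2.split(cv2.cvtColor(p,cv2.COLOR_BGR2HSV)); X=cloud("top",d); out={}
    for n,m,z,roi in (("red",((H<6)|(H>174))&(S>170)&(V>120),.114,(330,230,390,300)),("white",(S<40)&(V>170),.114,(230,240,300,310)),("yel",(H>20)&(H<35)&(S>120)&(V>120),.134,(280,240,340,310))):
        mm=np.zeros_like(m); mm[roi[1]:roi[3],roi[0]:roi[2]]=1
        for c,s,l in blobs(m&mm,60):
            w=cv2.minAreaRect(np.argwhere(l)[:,::-1].astype(np.float32)); out[n]=onplane("top",w[0],z)
            print(n,c.round(1),s[4],onplane("top",c,z).round(4),out[n].round(4),np.round(w[1],1),np.round(w[2],1),"z",np.median(X[l][:,2]).round(3))
    v=out["white"]-out["red"]; print("dist",np.linalg.norm(v[:2]),"yaw",np.degrees(np.arctan2(v[1],v[0])),"mid",(out["white"]+out["red"])/2)
E
python3 - <<'E'
from h import *; import meas
env.reach(np.array([.46,-.32,.30]),quat(YAW,-1))
meas.run("6"); print(env.get_state()["time"])
E
```

```text
red [359.8 260.9] 371 [ 0.5707 -0.1034  0.114 ] [ 0.5715 -0.1039  0.114 ] [21. 20.] 90.0 z 0.113
white [268.8 275.8] 369 [0.5349 0.105  0.114 ] [0.5349 0.1051 0.114 ] [20.5 21.2] 45.0 z 0.113
yel [314.2 267.1] 284 [0.5525 0.0013 0.134 ] [0.5523 0.0013 0.134 ] [ 7.6 38.2] 80.8 z 0.133
dist 0.2121191384222686 yaw 99.94241595879934 mid [0.55316895 0.00060457 0.114     ]
12.3583
```

View pics/top6.png

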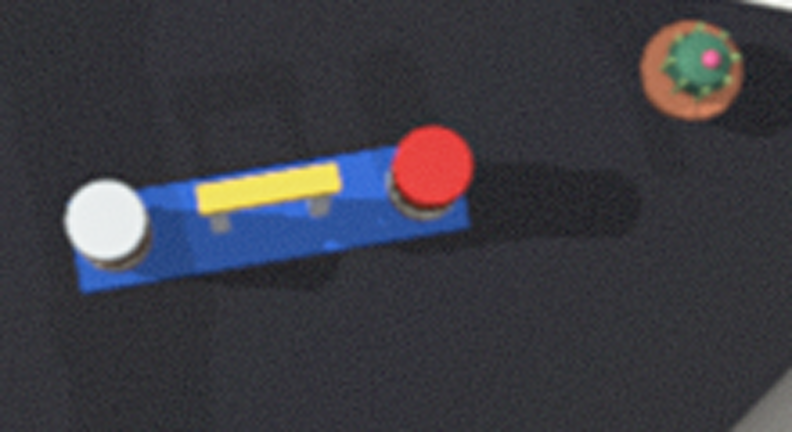

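Both caps lie 212 mm apart (210 expected), the midpoint and yellow bar coincide within 1 mm, and the cap height is 0.113. The red jar is centred to about 2 mm. Next the handle.

```bash
python3 - <<'E'
from h import *
C=np.array([.5527,.0012]); q=quat(np.radians(100.0),-1)
env.reach(np.array([*C,.28]),q); env.grip(0.055,80)
s=env.get_state(); print(s["time"],s["tcp_pos"],s["opening"])
hit=env.movel(np.array([*C,.179]),velocity=0.08,stop_force=6); s=env.get_state(); print(hit,s["tcp_pos"],s["force"],s["time"])
p,d=camera("side"); cv2.imwrite("pics/side7.png",cv2.resize(p[140:320,270:430],None,fx=3.3,fy=3.3,interpolation=cv2.INTER_CUBIC))
E
```

```text
14.0333 [0.55270401 0.00068973 0.28003734] 0.05464280589902251
False [0.55303025 0.0011712  0.17948556] [ 0.18651389 -0.28016424  0.10189318] 15.4417
```

View pics/side7.png

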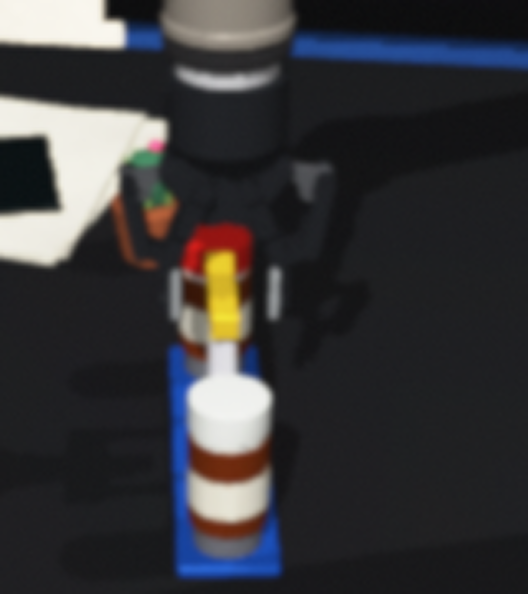

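The fingers (side crop (177,293) and (274,293)) straddle the yellow bar evenly and both jars stand. Gripping, then a small test lift.

```bash
python3 - <<'E'
from h import *
C=np.array([.5527,.0012])
env.grip(0.012,100); s=env.get_state(); print(s["opening"],s["force"],s["torque"],s["tcp_pos"])
t=s["tcp_pos"]
env.movel(np.array([*C,.199]),velocity=0.03); s=env.get_state(); print(s["opening"],s["force"],s["torque"],s["time"])
p,d=camera("side"); cv2.imwrite("pics/side8.png",cv2.resize(p[140:320,270:430],None,fx=3.3,fy=3.3,interpolation=cv2.INTER_CUBIC))
E
```

```text
0.016650525509572876 [2.11956059 0.79163826 3.3323595 ] [ 0.14975514 -0.30694293 -0.00906878] [0.5534523  0.00132871 0.17945227]
0.01629638664013263 [-0.11502683  0.41027598 -6.25031919] [-0.01999703  0.00337231  0.04323612] 16.7417
```

View pics/side8.png

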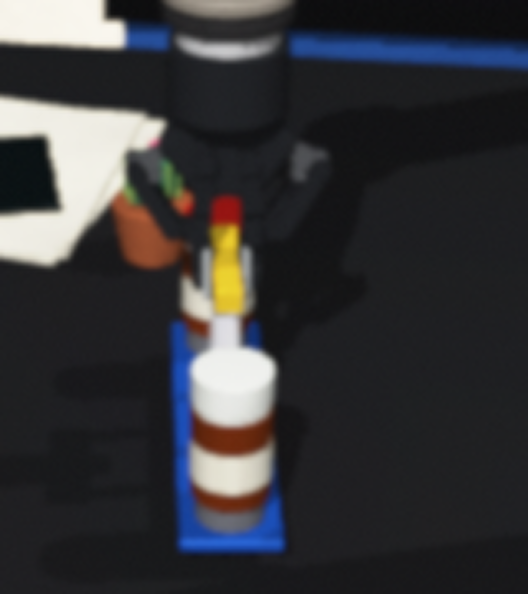

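The wrist carries 6.25 N, which is the full load of about 0.66 kg, with almost no moment, and it looks level. I'll lift to 10 cm.

```bash
python3 - <<'E'
from h import *
C=np.array([.5527,.0012])
env.movel(np.array([*C,.280]),velocity=0.05); env.dwell(0.5)
s=env.get_state(); print(s["tcp_pos"],s["opening"],s["force"],s["torque"],np.abs(s["joint_velocities"]).max(),s["time"])
p,d=camera("side"); cv2.imwrite("pics/side9.png",cv2.resize(p[80:300,250:450],None,fx=2.7,fy=2.7,interpolation=cv2.INTER_CUBIC))
X=cloud("side",d);H,S,V=cv2.split(cv2.cvtColor(p,cv2.COLOR_BGR2HSV))
m=(H>100)&(H<130)&(S>150)&(V>60); roi=np.zeros_like(m); roi[170:320,300:380]=1
q=X[m&roi&(d>0)]; q=q[(q[:,2]>.05)&(q[:,2]<.16)]
def fit(q):
    A=np.c_[q[:,:2]-q[:,:2].mean(0),np.ones(len(q))]; k=np.linalg.lstsq(A,q[:,2],rcond=None)[0]; r=q[:,2]-A@k; return k,r
k,r=fit(q); q=q[np.abs(r)<.006]; k,r=fit(q); print("plate: n",len(q),"mean",q.mean(0).round(3),"slope x,y",k[:2].round(3),"rms",r.std().round(4))
p,d=camera("top"); cv2.imwrite("pics/top9.png",cv2.resize(p[180:340,200:460],None,fx=3,fy=3,interpolation=cv2.INTER_CUBIC))
E
```

```text
[0.55269334 0.00120375 0.27998129] 0.0161765673848205 [ 0.65924275  0.03763449 -5.97663811] [ 0.01503812  0.05017095 -0.01233773] 0.00749957947631144 19.0583
plate: n 508 mean [0.551 0.074 0.107] slope x,y [-0.    -0.007] rms 0.0019
```

View pics/side9.png

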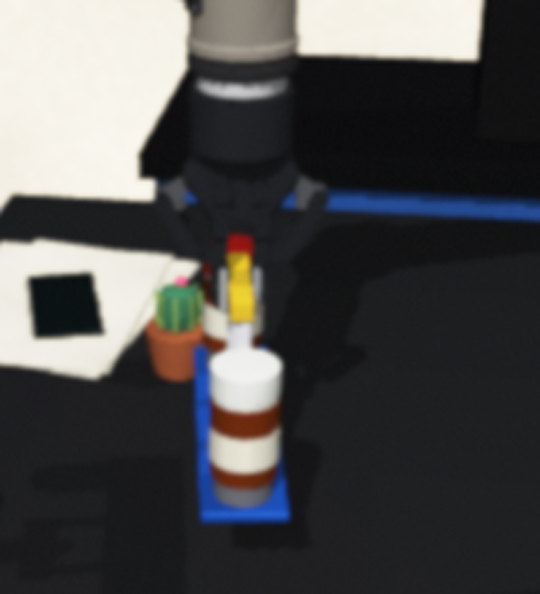

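View pics/top9.png

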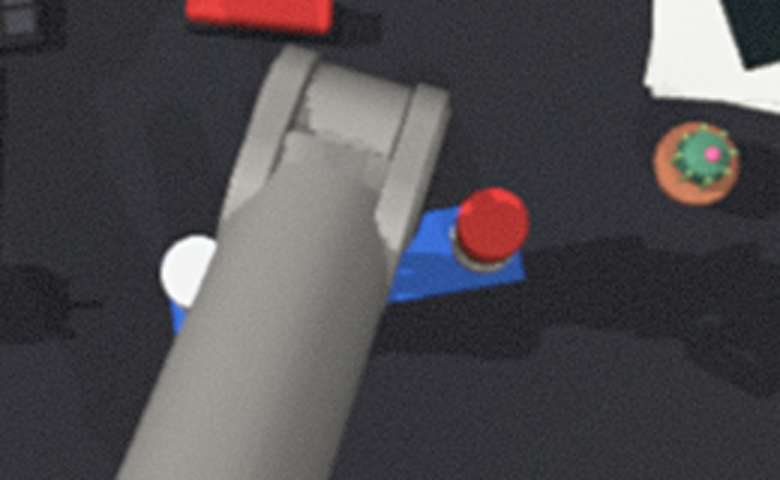

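The carrier hangs level (plate slope about 0.007, underside about 0.10 m), both jars stand on it, and the cactus and stapler are where they were. I'm handing the job in.

```bash
python3 - <<'E'
from h import *
print(job.job_done()); s=env.get_state(); print(s["time"],s["force"])
E
```

```text
the job is handed in; nothing more can be done
None
the job is handed in; nothing more can be done
```

The red-capped jar is standing on the empty pedestal and the carrier is held level about 10 cm above the bench with both jars on it. I handed the job in at about 19 s of the 58 s; no verdict is reported.

- **Placing the jar:** I gripped the red-capped jar with the jaw across the carrier and lowered it until it touched the pedestal. I let go with the carrier still on the bench. The top view afterwards showed it about 2 mm off centre. The caps were 212 mm apart where 210 mm was expected, which is within the 2 mm calibration.
- **Lifting the carrier:** I gripped the handle at 100 N and the fingers closed to 16.2 mm on the 18 mm bar. A 2 cm test lift showed 6.25 N at the wrist with almost no moment, so the carrier and both jars were hanging. I then lifted to 10 cm.
- **Last checks:**
  - The plate top was at 0.107 m (underside about 0.10 m), with a slope of about 0.007.
  - Joint speeds were below 0.01 rad/s.
  - Both jars were standing, and the cactus and stapler looked unmoved.
- **Not covered:** The pen pot was outside the last cropped pictures, though the arm never went near it while it worked. In the final top view the arm hid part of the white cap, so I checked that jar only in the side view.

No check failed.

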